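# Find the pry notch by feel and pop the lid of a control unit

## Robot

A 6-joint arm with a two-finger parallel gripper is mounted at the origin on the work surface. World frame = base frame: x ahead of the robot, y to its left, z up, the work surface at z = 0. Lengths are in mm, angles in rad, forces in N, time in s.
With the tool pointing down it reaches from about 275 to 1000 mm from the base axis. Payload 8.4 kg.
Tool frame: the origin (TCP) lies at the very end of the fingers, on their centre line; the grasp point (between the pads) lies 19 mm behind it; z points along the fingers, y is the line along which they close (so a half turn about z gives the same grasp; the last joint's range is limited). The gripper opens to 85 mm and grips with 20 to 120 N. Pads are 22 mm wide; open, the fingers measure 114 mm over their backs; the gripper's body (76 mm by 85 mm) begins 54 mm behind the grasp point. The pads swing forward as they close: fully open they stand 13 mm farther back than shut.
Start: joints at [-0.002, 0.353, 1.633, -0, 1.155, -0.002], TCP at [625.002, -0, 231.281] pointing down, gripper open.
Joint ranges: [-2.63, 2.63], [-0.92, 2.1], [0.06, 2.66], [-1.3, 4.44], [0, 2.69], [-3.02, 3.02]. Speed limits (rad/s): [2.22, 2.22, 2.79, 3.14, 3.14, 3.14].

## Interface

Orientations are given as a unit quaternion [x, y, z, w].
In Python, from bench import r gives the robot as it stands.
- The arm moves only by the tool play_rows, never from a script. Its arguments are lists of equal length, an entry for each row: "claw": the finger opening in m, from 0 to 0.0854; "translation": the shift along the tool's x, y, z in m, a list of three; "dr": the turn, a rotation vector about the tool's x, y, z in degrees, a list of three. A call has 1 to 20 rows; each row shifts and turns the commanded pose from where the row before left it, along the tool's axes as they then stand; what a row does not reach is not made up. A row lasts 1/12 s, in which the tool goes at most 41.7 mm and 7.16 degrees, less where a joint would pass 70% of its speed; a pose out of reach is approached as far as the arm can. A call is refused whole if a number of a shift passes 0.0417 or a number of a turn 7.16, either way. A call with a gripper value outside its range is refused whole. The fingers move at their own pace and stop on an object; "squeeze" is the grip in N (left out, the last holds). Time passes only in rows, so rows that do not move let the fingers close. It gives the time, the measured TCP pose, the force, the opening and the grip force at its end, in the units of the state.
- r.read_state(): the state, without advancing time (a new reading comes with each control period).
- r.grab_frame(name): name is "scene" or "side" or "wrist"; returns the picture (420x560x3 uint8, red, green, blue); there is no depth.
- r.camera_params(name): a dict with "fov_y" (degrees; the focal length in pixels is half the picture's height over the tangent of half this angle, whatever the lens; pixels are square), "cx", "cy" (the principal point, pixels), "rvec" (rotation vector, rad) and "tvec" (3), from world to camera coordinates, as OpenCV has them. Camera axes: x right, y down, z forward; pixel columns grow to the right and rows downward; lengths in mm; the calibration is good to about 2 mm. A picture is of the moment at which its call begins: read the wrist's pose just before it. camera_params takes no time and is no camera call; for the wrist camera it gives the pose at the moment of the call.
- r.sign_off(): hands the job in; it is judged then, once.
The state is a dict: "time_s": time; "joint_positions": joint angles; "joint_vel": joint speeds; "effort": joint torques, N m; "tool_pos": TCP position; "orientation": TCP orientation; "wrist_force": force on the tool from outside, world axes, zero at the start; "wrist_torque": the same for the moment, N m; "grip_width": finger opening in mm; "finger_force": force on a finger pad.
Only numpy, scipy, OpenCV 4.12 (cv2) and the standard library are available. Lean on these libraries where they do the work, as an engineer would, in place of code of your own. Each camera call takes 0.05 s, during which the arm holds its last target. There are 200 camera calls.

## Task

Take the screwdriver and draw its blade along the front edge of the closed grey control unit, just under the lid, pressing only lightly so the plastic does not crack, until it drops into the hidden pry notch. Stop there, lift the lid with the blade until its front edge stands about a finger's width (15 to 25 mm) up, then draw the blade out and lay the screwdriver down flat on the bench mat. Only the screwdriver may touch the unit, and the things around it stay where they are.

Things in the scene. Friction and masses are not known exactly. Their poses are not given: they have to be found in the camera images.
- housing: closed light grey plastic control unit, 130 (x) by 200 (y) mm, z = 10 to 71 mm, bolted on a 180 by 260 by 10 mm aluminium plate fixed to the bench. Origin: on the bench under its middle; x from the front face to the hinge side, z up. Front face (towards the robot): plane x = -65 mm, lid and wall flush in it; the lid covers z = 64 to 71 mm, the wall's rim z = 54 to 64 mm right below it.
- front_edge (a point): middle of the rim on the front face (housing x -65, y 0, z 59 mm), axes as the housing's. One pry notch is cut in the rim: 12.5 mm wide (y), z = 54 to 64 mm (the lid is its roof), 8 mm deep, closed behind; its middle lies anywhere within y = -30 to +30 mm, unseen from above under the lid's edge. Else the face is flat. The rim cracks above 25 N; 2 to 8 N are plenty to feel along it.
- lid (a joint): hinge of the lid in rad, along y at housing x = 65, z = 64 mm, 130 mm behind the front face; 0 = shut, grows as the front edge rises (0.12 rad = 15 mm up). Stiff: it takes about 4 N upwards at the front edge, and the lid stays where it is left.
- driver_grip (a point): place to hold the flat-bladed screwdriver (90 g, lies on the bench mat, blade level): on its axis in the front part of the handle, 12 mm above the bench. x along it to the blade, z up. Handle: bar 22 mm wide, 24 mm high, x = -66 to +30 mm; steel shank 6 mm thick to x = 74; blade x = 74 to 90 mm, 8 mm wide (y), 3 mm thick (z), at the axis height.
- driver_tip (a point): middle of the end of the screwdriver's blade, 90 mm ahead of driver_grip on the same axis; axes the same.
- driver: the screwdriver as a whole; origin 12 mm under driver_grip, on the underside of the handle (on the mat while it lies there); axes the same.
- meter: hand-held multimeter, 150 by 74 by 43 mm, orange, lying on the bench; origin under its middle. Bystander.
- carrier: grey carrier with a green circuit board, 150 by 110 by 35 mm; origin under its middle. Bystander.
- dish: small steel screw dish, 70 mm across, 22 mm high; origin under its middle. Bystander.
- spool: grey solder-wire spool standing on its flange, 54 mm across, 42 mm high; origin under its middle. Bystander.
There are look-alikes about, which are no part of the job. Several things look just like the driver: the one meant starts farthest from the robot's base.

How it is judged (in metres and radians):
On the way, in this order (a step that is already met when the one before it is completed fails the run):
1. the blade has dropped into the notch (its end more than 4 mm behind the front face, at the height of the rim) with the lid still shut (x of driver_tip in the frame of housing between -0.061 and -0.05 m and z of driver_tip in the frame of housing between 0.053 and 0.066 m and y of driver_tip in the frame of housing between -0.045 and 0.045 m and value of joint lid below 0.02 rad), for 0.2 s.
2. the blade, still under the lid's edge, has lifted it to at least 0.09 rad (12 mm) (value of joint lid above 0.09 rad and contact force between driver and housing above 0.1 N and x of driver_tip in the frame of housing above -0.063 m), for 0.1 s.
At the end, for the whole second after the job is handed in: the lid stands ajar by itself, 0.09 to 0.24 rad (front edge 12 to 31 mm up); the screwdriver lies flat and at rest on the bench mat (its axis less than 18 mm above the bench and level to 0.12 rad), clear of the unit (value of joint lid between 0.09 and 0.24 rad and height (world z) of driver_grip below 0.018 m and angle between driver_grip's own x axis and vertical between 1.45 and 1.69 rad and linear speed of driver below 0.02 m/s and contact force between driver and housing below 0.05 N); the robot touches nothing.
It fails at once if the screwdriver presses on the unit with more than 25 N (contact force between driver and housing above 25 N).
It fails at once if the robot itself touches the unit (contact force between any of the fingers, the arm and housing above 0.5 N).
It fails at once if the screwdriver is dropped (free of the fingers and falling faster than 0.7 m/s) (linear speed of driver above 0.7 m/s and contact force between the fingers and driver below 0.05 N).
It fails at once if a bystander is shifted by more than 15 mm (distance of any of meter, carrier, dish, spool from where it was at the start of the episode above 0.015 m).
It also fails if it takes over 72 s, if anything falls off the work surface, if the arm or the gripper's body presses on something with over 40 N, if the wrist force passes 120 N, or if a joint passes its speed limit or range.

## Working session

There is one attempt and no reset: what is moved stays moved. The work goes in short steps, Python scripts to look and compute and a tool call to move; the robot and the scene stay as the last step left them, time stands still between calls to the robot, and variables do not carry over. Pictures are saved under pics/ and viewed, at most 10 in all, crops included, and the job is handed in when it is done.

Besides the shell and the picture viewer there is one more tool, called by a JSON object that holds its "op" and its "data", one argument or row to a line. play_rows: Moves the arm, as the interface text tells. Its arguments: {"type":"object","properties":{"claw":{"type":"array"},"translation":{"type":"array"},"dr":{"type":"array"},"squeeze":{"type":"number"}},"required":["claw","translation","dr"]}

```bash
mkdir -p pics; ls; python3 - <<'E'
from bench import r
import cv2,numpy as np
print(r.read_state())
for n in("scene","side","wrist"):
    p=r.camera_params(n);print(n,p)
    cv2.imwrite(f"pics/{n}0.png",cv2.cvtColor(r.grab_frame(n),cv2.COLOR_RGB2BGR))
E
```

```text
pics
{'time_s': 0.0, 'joint_positions': array([-2.40005682e-03,  3.53658005e-01,  1.63412563e+00,  1.46757949e-05,
        1.15516773e+00, -2.40870282e-03]), 'joint_vel': array([-0.00104788,  0.00037936,  0.00027847, -0.00125256, -0.00014766,
        0.00209096]), 'effort': array([-2.03471049e-03, -6.05236173e+01, -3.42063046e+01, -2.62302356e-04,
        9.48130677e-03,  3.61521288e-06]), 'tool_pos': array([6.24539329e+02, 5.67278704e-03, 2.30559149e+02]), 'orientation': array([ 7.07105659e-01,  7.07107577e-01, -4.74462576e-04, -4.86263564e-04]), 'wrist_force': array([-0.1478751 , -1.10329748,  0.07670562]), 'wrist_torque': array([-0.00336616,  0.02026949,  0.00058599]), 'finger_force': 0.0, 'grip_width': 85.40383463765579}
scene {'fov_y': 44.52964827889106, 'cx': 277.8657724761756, 'cy': 198.74348266766418, 'rvec': array([ 1.55809602,  1.71237589, -0.92254879]), 'tvec': array([  76.679875  , -246.68192189, 1758.08218915])}
side {'fov_y': 43.73414000300425, 'cx': 284.08612395295035, 'cy': 207.17371941940178, 'rvec': array([ 0.09652281, -2.89823391,  1.14638287]), 'tvec': array([ 517.76555665,   97.64171165, 1446.79916292])}
wrist {'fov_y': 70.61918265160801, 'cx': 277.7046253128816, 'cy': 211.1776526129888, 'rvec': array([-2.88010413e+00,  8.31613610e-04,  1.74332180e-03]), 'tvec': array([-624.78641304,  -31.93301333,  377.80492025])}
```

View pics/scene0.png

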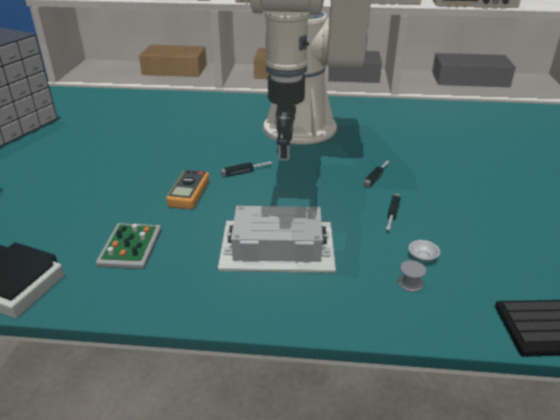

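View pics/side0.png

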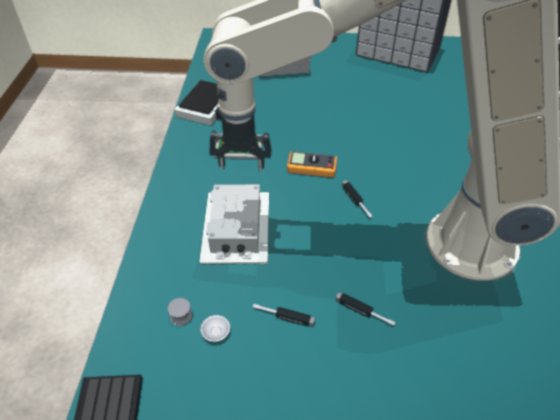

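The scene view shows three screwdrivers, at scene pixels (245,169), (377,173) and (393,212). The unit is at (278,235), with the plate corners at (228,224), (332,224), (334,267) and (221,265). The side view shows the same drivers at (357,198), (365,309) and (284,314). I'll compute their distances and enlarge.

```bash
cat > h.py <<'E'
from bench import r
import cv2,numpy as np
from scipy.spatial.transform import Rotation as R
def K(p,h=420):
    f=h/2/np.tan(np.radians(p["fov_y"]/2)); return np.array([[f,0,p["cx"]],[0,f,p["cy"]],[0,0,1]])
def w(p,uv,z):
    Rm=cv2.Rodrigues(p["rvec"])[0]; c=-Rm.T@p["tvec"]
    d=Rm.T@np.linalg.inv(K(p))@np.array([*uv,1.]); return c+d*(z-c[2])/d[2]
def px(p,X): return cv2.projectPoints(np.float64(X).reshape(-1,3),p["rvec"],p["tvec"],K(p),None)[0].reshape(-1,2)
E
python3 - <<'E'
from h import *
ps=r.camera_params("scene");pd=r.camera_params("side")
for a in((245,169),(377,173),(393,212),(278,245)):
    q=w(ps,a,12);print(a,q.round(),np.hypot(*q[:2]).round())
for a in((357,198),(365,309),(284,314)):
    q=w(pd,a,12);print(a,q.round(),np.hypot(*q[:2]).round())
for a in((228,224),(332,224),(334,267),(221,265)):print(w(ps,a,10).round())
a=cv2.imread("pics/side0.png")[170:345,190:330];b=cv2.imread("pics/scene0.png")[155:295,205:445]
a=cv2.resize(a,None,fx=3.4,fy=3.4,interpolation=3)
a=a[:595]
cv2.imwrite("pics/c1.png",a)
cv2.imwrite("pics/c2.png",cv2.resize(b,None,fx=3.3,fy=3.3,interpolation=3))
E
```

```text
(245, 169) [ 324. -142.   12.] 354.0
(377, 173) [311. 239.  12.] 392.0
(393, 212) [505. 266.  12.] 571.0
(278, 245) [667. -14.  12.] 667.0
(357, 198) [ 312. -139.   12.] 342.0
(365, 309) [304. 242.  12.] 388.0
(284, 314) [501. 269.  12.] 569.0
[ 593. -145.   10.]
[569. 112.  10.]
[730. 117.  10.]
[ 747. -133.   10.]
```

View pics/c1.png

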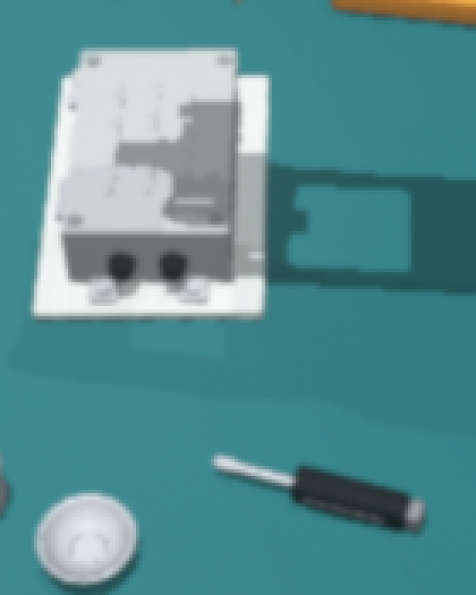

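View pics/c2.png

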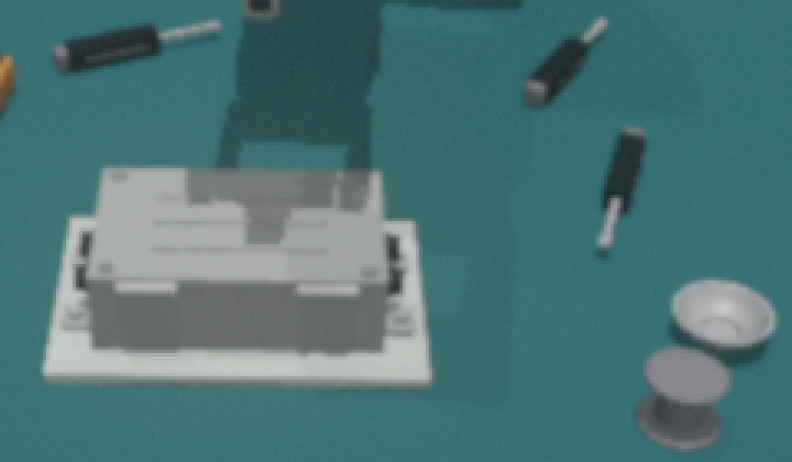

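Candidates: (245,169) is 354 mm from the base, (377,173) is 392 mm and (393,212) is 571 mm. The third is farthest, and both cameras agree on that. It is the driver near the dish, with its tip at side (254,306) and handle end at (314,321). Next I fit the poses.

```bash
python3 - <<'E'
from h import *
from scipy.optimize import least_squares
ps=r.camera_params("scene");pd=r.camera_params("side")
S=lambda L:(np.array(L)+.5)/3.3-.5+[205,155]
D=lambda L:(np.array(L)+.5)/3.4-.5+[190,170]
lid=[(-65,-100,71),(-65,100,71),(65,100,71),(65,-100,71)]
pl=[(-90,-130,10),(-90,130,10),(90,130,10),(90,-130,10)]
M=np.array(lid+pl,float)
us=S([(103,168),(381,172),(387,280),(88,280),(70,217),(415,222),(431,382),(43,377)])
ud=D([(237,50),(234,230),(62,232),(82,50),(268,77),(266,317),(33,317),(62,77)])
def T(v,M):
    return R.from_euler('z',v[2]).apply(M)+[v[0],v[1],0]
for name,sel in(("both",3),("scene",1),("side",2)):
    f=lambda v:np.concatenate([(px(ps,T(v,M))-us).ravel()*(sel&1>0),(px(pd,T(v,M))-ud).ravel()*(sel&2>0)])
    s=least_squares(f,[660,-14,0]);print(name,s.x[:2].round(1),np.degrees(s.x[2]).round(2),np.abs(s.fun).max().round(2))
for n,q in(("scene tip",w(ps,S([(603,243)])[0],12)),("scene end",w(ps,S([(633,133)])[0],14)),("side tip",w(pd,D([(217,461)])[0],12)),("side end",w(pd,D([(422,515)])[0],14))):print(n,q.round(1))
E
```

```text
both [656.7 -15. ] 4.43 2.31
scene [659.1 -16. ] 4.26 1.11
side [655.  -11.7] 4.54 1.35
scene tip [577.  246.2  12. ]
scene end [426.5 282.4  14. ]
side tip [578.3 249.1  12. ]
side end [428.3 285.1  14. ]
```

{"op": "play_rows", "data": {
  "claw": [0.0854,0.0854,0.0854,0.0854,0.0854,0.0854,0.0854,0.0854,0.0854,0.0854],
  "translation": [
    [0.0269,-0.0135,0],
    [0.0269,-0.0135,0],
    [0.0269,-0.0135,0],
    [0.0269,-0.0135,0],
    [0.0269,-0.0135,0],
    [0.0269,-0.0135,0],
    [0.0269,-0.0135,0],
    [0.0269,-0.0135,0],
    [0.0269,-0.0135,0],
    [0.0269,-0.0135,0]
  ],
  "dr": [
    [0,0,0],
    [0,0,0],
    [0,0,0],
    [0,0,0],
    [0,0,0],
    [0,0,0],
    [0,0,0],
    [0,0,0],
    [0,0,0],
    [0,0,0]
  ],
  "squeeze": 60
}}

```text
time_s: 0.98
tool_pos: [489.0, 270.1, 231.1]
orientation: [0.707, 0.707, -0.0, -0.0]
wrist_force: [0.4, 0.7, 0.3]
grip_width: 85.6
finger_force: 0.0
```

{"op": "play_rows", "data": {
  "claw": [0.0854,0.0854,0.0854,0.0854,0.0854,0.0854,0.0854,0.0854,0.0854,0.0854,0.0854,0.0854,0.0854,0.0854,0.0854,0.0854,0.0854],
  "translation": [
    [0,0,0.006],
    [0,0,0.006],
    [0,0,0.006],
    [0,0,0.006],
    [0,0,0.006],
    [0,0,0.006],
    [0,0,0.006],
    [0,0,0.006],
    [0,0,0.006],
    [0,0,0.006],
    [0,0,0.006],
    [0,0,0.006],
    [0,0,0.006],
    [0,0,0.006],
    [0,0,0.006],
    [0,0,0],
    [0,0,0]
  ],
  "dr": [
    [0,0,6.9],
    [0,0,6.9],
    [0,0,6.9],
    [0,0,6.9],
    [0,0,6.9],
    [0,0,6.9],
    [0,0,6.9],
    [0,0,6.9],
    [0,0,6.9],
    [0,0,6.9],
    [0,0,6.9],
    [0,0,6.9],
    [0,0,6.9],
    [0,0,6.9],
    [0,0,6.9],
    [0,0,0],
    [0,0,0]
  ]
}}

```text
time_s: 2.4
tool_pos: [489.7, 268.8, 141.0]
orientation: [0.993, -0.116, -0.0, 0.0]
wrist_force: [-0.5, 0.4, 0.1]
grip_width: 85.6
finger_force: 0.0
```

```bash
python3 - <<'E'
from h import *
s=r.read_state();print(s["tool_pos"].round(1),R.from_quat(s["orientation"]).as_matrix().round(3).tolist(),s["joint_positions"].round(2))
p=r.camera_params("wrist");I=cv2.cvtColor(r.grab_frame("wrist"),cv2.COLOR_RGB2BGR)
print(px(p,[(577.7,247.6,12),(490,269,12),(426,284.5,12)]).round(),p)
cv2.imwrite("pics/w1.png",I)
E
```

```text
[489.7 268.8 141. ] [[0.973, -0.23, -0.001], [-0.23, -0.973, -0.001], [-0.001, 0.001, -1.0]] [ 0.5   0.36  1.86 -0.    0.93  2.3 ]
[[279. 102.]
 [279. 204.]
 [278. 268.]] {'fov_y': 70.61918265160801, 'cx': 277.7046253128816, 'cy': 211.1776526129888, 'rvec': array([-1.8378803 ,  2.32406141,  0.30685985]), 'tvec': array([375.61534803, 390.39998648, 397.89574329])}
```

View pics/w1.png

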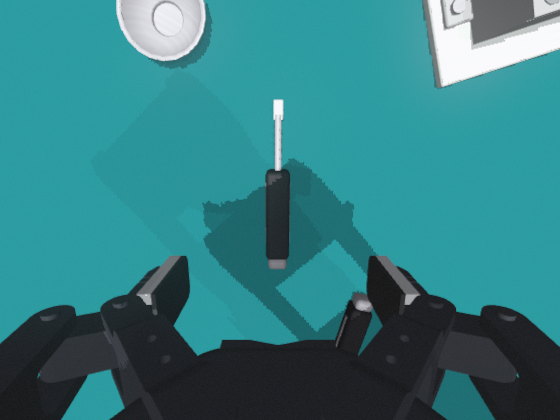

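The wrist view shows the tip at (278,100) and the handle end at (277,266). Both are within 2 px of prediction, so I descend and grip.

{"op": "play_rows", "data": {
  "claw": [0.06,0.05,0.045,0.045,0.045,0.045,0.045,0.045,0.045,0.045,0.045,0.045,0.045,0.045,0.045],
  "translation": [
    [0,0,0.012],
    [0,0,0.012],
    [0,0,0.012],
    [0,0,0.012],
    [0,0,0.012],
    [0,0,0.012],
    [0,0,0.012],
    [0,0,0.012],
    [0,0,0.012],
    [0,0,0.012],
    [0,0,0.006],
    [0,0,0.006],
    [0,0,0.004],
    [0,0,0.002],
    [0,0,0]
  ],
  "dr": [
    [0,0,0],
    [0,0,0],
    [0,0,0],
    [0,0,0],
    [0,0,0],
    [0,0,0],
    [0,0,0],
    [0,0,0],
    [0,0,0],
    [0,0,0],
    [0,0,0],
    [0,0,0],
    [0,0,0],
    [0,0,0],
    [0,0,0]
  ]
}}

```text
time_s: 3.7
tool_pos: [490.0, 269.0, 3.1]
orientation: [0.993, -0.118, -0.0, 0.0]
wrist_force: [-0.2, -0.5, 0.7]
grip_width: 45.3
finger_force: 0.0
```

{"op": "play_rows", "data": {
  "claw": [0.015,0.015,0.015,0.015,0.015,0.015,0.015,0.015,0.015,0.015],
  "translation": [
    [0,0,0],
    [0,0,0],
    [0,0,0],
    [0,0,0],
    [0,0,0],
    [0,0,0],
    [0,0,0],
    [0,0,0],
    [0,0,0],
    [0,0,0]
  ],
  "dr": [
    [0,0,0],
    [0,0,0],
    [0,0,0],
    [0,0,0],
    [0,0,0],
    [0,0,0],
    [0,0,0],
    [0,0,0],
    [0,0,0],
    [0,0,0]
  ],
  "squeeze": 80
}}

```text
time_s: 4.53
tool_pos: [490.5, 269.3, 4.0]
orientation: [0.993, -0.118, 0.0, -0.0]
wrist_force: [-1.5, -0.2, 6.7]
grip_width: 20.2
finger_force: 78.8
```

{"op": "play_rows", "data": {
  "claw": [0.015,0.015,0.015,0.015,0.015,0.015,0.015,0.015,0.015,0.015],
  "translation": [
    [0,0,-0.004],
    [0,0,-0.008],
    [0,0,-0.014],
    [0,0,-0.014],
    [0,0,-0.014],
    [0,0,-0.014],
    [0,0,-0.014],
    [0,0,-0.012],
    [0,0,-0.006],
    [0,0,0]
  ],
  "dr": [
    [0,0,0],
    [0,0,0],
    [0,0,0],
    [0,0,-3],
    [0,0,-3],
    [0,0,-3],
    [0,0,-3],
    [0,0,-3],
    [0,0,-3],
    [0,0,0]
  ]
}}

```text
time_s: 5.37
tool_pos: [490.9, 269.5, 105.4]
orientation: [0.999, 0.04, 0.001, -0.001]
wrist_force: [-0.1, -0.5, -1.0]
grip_width: 20.1
finger_force: 78.2
```

{"op": "play_rows", "data": {
  "claw": [0.015,0.015,0.015,0.015,0.015,0.015,0.015,0.015,0.015,0.015,0.015,0.015,0.015,0.015],
  "translation": [
    [-0.003,0.01,0],
    [-0.003,0.02,0],
    [-0.003,0.0257,0],
    [-0.003,0.0257,0],
    [-0.003,0.0257,0],
    [-0.003,0.0257,0],
    [-0.003,0.0257,0],
    [-0.003,0.0257,0],
    [-0.003,0.0257,0],
    [-0.003,0.022,0],
    [0,0.015,0],
    [0,0.0103,0],
    [0,0,0],
    [0,0,0]
  ],
  "dr": [
    [0,0,0],
    [0,0,0],
    [0,0,0],
    [0,0,0],
    [0,0,0],
    [0,0,0],
    [0,0,0],
    [0,0,0],
    [0,0,0],
    [0,0,0],
    [0,0,0],
    [0,0,0],
    [0,0,0],
    [0,0,0]
  ]
}}

```text
time_s: 6.53
tool_pos: [479.9, 9.9, 103.0]
orientation: [0.999, 0.038, -0.0, -0.0]
wrist_force: [0.3, -0.4, -1.3]
grip_width: 20.2
finger_force: 78.4
```

```bash
python3 - <<'E'
from h import *
s=r.read_state();t=s["tool_pos"];m=R.from_quat(s["orientation"]).as_matrix();print(t.round(1),m[:,0].round(3),s["wrist_force"].round(1))
tip=t+90*m[:,0]-8*m[:,2]
hc=lambda L:R.from_euler('z',4.43,degrees=True).apply(np.array(L,float))+[657,-14,0]
lid=hc([(-65,-100,71),(-65,100,71),(65,100,71)])
for n in("wrist","side"):
    p=r.camera_params(n);I=cv2.cvtColor(r.grab_frame(n),cv2.COLOR_RGB2BGR)
    print(n,px(p,[tip,t-8*m[:,2]]).round(1).tolist(),px(p,lid).round(1).tolist())
    u=px(p,tip)[0].astype(int)
    if n=="side":
        x,y=u; C=cv2.resize(I[max(0,y-60):y+60,x-70:x+90],None,fx=4,fy=4,interpolation=3)[:480];print("crop origin",x-70,y-60)
    else: C=I
    cv2.imwrite(f"pics/{n}2.png",C)
E
```

```text
[479.9   9.9 103. ] [ 0.997  0.076 -0.001] [ 0.3 -0.4 -1.3]
wrist [[280.1, 71.8], [279.8, 270.0]] [[540.1, 45.3], [161.1, 46.1], [128.6, -302.1]]
side [[264.5, 209.5], [298.6, 209.2]] [[258.7, 184.0], [257.0, 237.5], [207.1, 237.9]]
crop origin 194 149
```

View pics/wrist2.png

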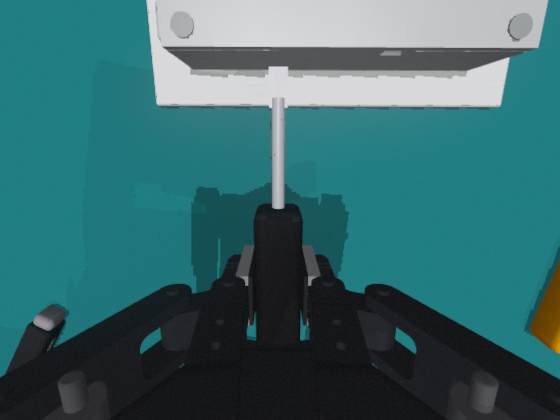

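View pics/side2.png

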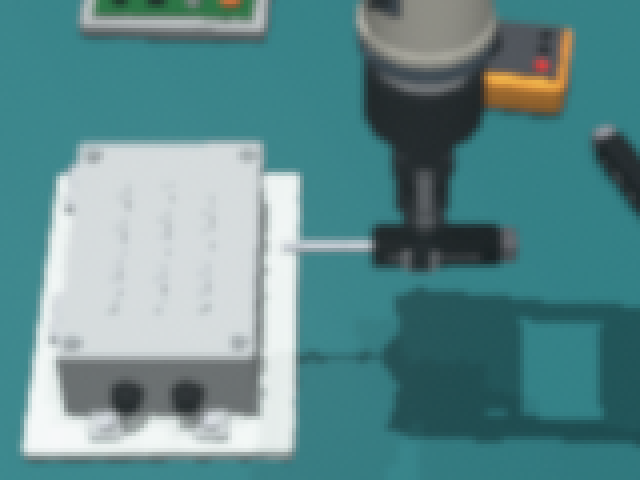

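The wrist view puts the tip at (278,67) and the lid front corners at (162,47) and (537,47), as predicted. A light patch about 12 mm wide at (391,53) under the lid edge may be the notch, at y ≈ -22. I'll start feeling at y ≈ -9 and work towards it.

{"op": "play_rows", "data": {
  "claw": [0.015,0.015,0.015,0.015,0.015,0.015,0.015,0.015,0.015,0.015],
  "translation": [
    [0,0.01,0.01],
    [0,0.01,0.01],
    [0,0.01,0.01],
    [0,0.01,0.01],
    [0,0.007,0.008],
    [0,0,0.004],
    [0.004,0,0],
    [0.004,0,0],
    [0.004,0,0],
    [0,0,0]
  ],
  "dr": [
    [0,0,0],
    [0,0,0],
    [0,0,0],
    [0,0,0],
    [0,0,0],
    [0,0,0],
    [0,0,0],
    [0,0,0],
    [0,0,0],
    [0,0,0]
  ]
}}

```text
time_s: 7.47
tool_pos: [497.7, -35.4, 51.9]
orientation: [0.999, 0.039, 0.001, 0.0]
wrist_force: [0.9, 0.1, -0.6]
grip_width: 20.5
finger_force: 78.4
```

{"op": "play_rows", "data": {
  "claw": [0.015,0.015,0.015,0.015],
  "translation": [
    [0.001,0,0],
    [0.001,0,0],
    [0.001,0,0],
    [0,0,0]
  ],
  "dr": [
    [0,0,0],
    [0,0,0],
    [0,0,0],
    [0,0,0]
  ]
}}

```text
time_s: 7.8
tool_pos: [499.2, -35.3, 51.5]
orientation: [0.999, 0.039, 0.0, 0.0]
wrist_force: [-0.6, 0.2, -1.0]
grip_width: 20.6
finger_force: 78.4
```

```bash
python3 - <<'E'
from h import *
s=r.read_state();t=s["tool_pos"];m=R.from_quat(s["orientation"]).as_matrix();print(t.round(1),m[:,0].round(3),s["wrist_force"].round(1))
p=r.camera_params("wrist");I=cv2.cvtColor(r.grab_frame("wrist"),cv2.COLOR_RGB2BGR)
tip=t+90*m[:,0]-8*m[:,2]
u=px(p,tip)[0];print(u)
hc=lambda L:R.from_euler('z',4.43,degrees=True).apply(np.array(L,float))+[657,-14,0]
print(px(p,hc([(-65,-100,71),(-65,100,71)])).round(1).tolist())
cv2.imwrite("pics/w3.png",cv2.resize(I[0:150,180:460],None,fx=2.8,fy=2.8,interpolation=3))
E
```

```text
[499.2 -35.3  51.5] [0.997 0.079 0.   ] [-0.6  0.2 -1. ]
[280.03911594  71.83114971]
[[523.7, 54.3], [-10.7, 53.9]]
```

View pics/w3.png

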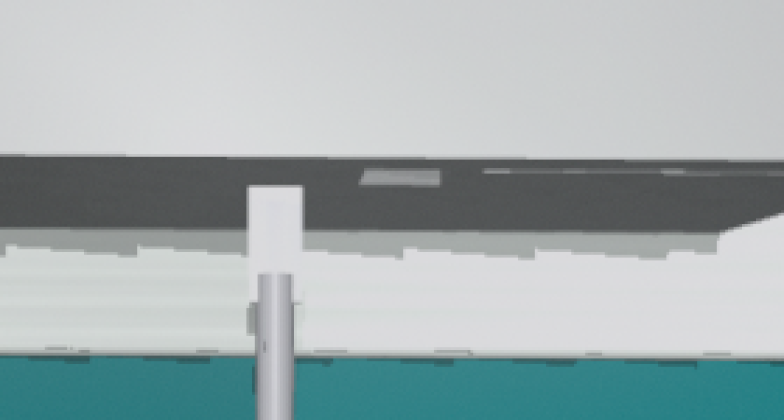

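The wrist crop shows the notch floor at crop x 360–440, z ≈ 54, with the blade centre at x 275. That puts the notch about 18.6 mm to the right of the blade, at y ≈ -28. I'll make contact lightly, then slide.

{"op": "play_rows", "data": {
  "claw": [0.015,0.015,0.015,0.015,0.015],
  "translation": [
    [0.001,0,0],
    [0.001,0,0],
    [0.0005,0,0],
    [0,0,0],
    [0,0,0]
  ],
  "dr": [
    [0,0,0],
    [0,0,0],
    [0,0,0],
    [0,0,0],
    [0,0,0]
  ]
}}

```text
time_s: 8.27
tool_pos: [500.9, -35.3, 51.2]
orientation: [0.999, 0.039, -0.0, -0.0]
wrist_force: [-2.2, -0.8, 0.2]
grip_width: 20.2
finger_force: 78.4
```

{"op": "play_rows", "data": {
  "claw": [0.015,0.015,0.015],
  "translation": [
    [0.0005,0,0],
    [0.0005,0,0],
    [0,0,0]
  ],
  "dr": [
    [0,0,0],
    [0,0,0],
    [0,0,0]
  ]
}}

```text
time_s: 8.52
tool_pos: [501.1, -35.2, 51.0]
orientation: [0.999, 0.039, -0.001, -0.0]
wrist_force: [-6.2, -1.6, 2.3]
grip_width: 20.4
finger_force: 78.6
```

{"op": "play_rows", "data": {
  "claw": [0.015,0.015,0.015,0.015,0.015,0.015,0.015,0.015],
  "translation": [
    [-0.0002,0.0015,0],
    [0,0.0015,0],
    [0,0.0015,0],
    [0,0.0015,0],
    [0,0.0015,0],
    [0,0.0015,0],
    [0,0.0015,0],
    [0,0.0015,0]
  ],
  "dr": [
    [0,0,0],
    [0,0,0],
    [0,0,0],
    [0,0,0],
    [0,0,0],
    [0,0,0],
    [0,0,0],
    [0,0,0]
  ]
}}

```text
time_s: 9.18
tool_pos: [501.9, -47.0, 50.8]
orientation: [0.999, 0.039, -0.001, -0.0]
wrist_force: [-4.3, 1.6, -1.2]
grip_width: 20.3
finger_force: 78.4
```

{"op": "play_rows", "data": {
  "claw": [0.015,0.015,0.015,0.015,0.015],
  "translation": [
    [0,0.001,0],
    [0,0.001,0],
    [0,0.001,0],
    [0,0.001,0],
    [0,0,0]
  ],
  "dr": [
    [0,0,0],
    [0,0,0],
    [0,0,0],
    [0,0,0],
    [0,0,0]
  ]
}}

```text
time_s: 9.6
tool_pos: [503.2, -51.2, 51.1]
orientation: [0.999, 0.039, -0.0, -0.0]
wrist_force: [-1.7, -1.1, -0.6]
grip_width: 20.1
finger_force: 78.4
```

The force has fallen, so the blade is at the notch. I'll centre it and ease in.

{"op": "play_rows", "data": {
  "claw": [0.015,0.015,0.015,0.015,0.015],
  "translation": [
    [0,0.001,0],
    [0,0.001,0],
    [0.0007,0,0],
    [0.0008,0,0],
    [0,0,0]
  ],
  "dr": [
    [0,0,0],
    [0,0,0],
    [0,0,0],
    [0,0,0],
    [0,0,0]
  ]
}}

```text
time_s: 10.02
tool_pos: [505.8, -53.1, 51.5]
orientation: [0.999, 0.039, 0.001, 0.0]
wrist_force: [0.0, 1.4, -0.5]
grip_width: 20.5
finger_force: 78.4
```

{"op": "play_rows", "data": {
  "claw": [0.015,0.015,0.015,0.015,0.015,0.015,0.015],
  "translation": [
    [0.001,0,0],
    [0.001,0,0],
    [0.001,0,0],
    [0,0,0],
    [0,0,0],
    [0,0,0],
    [0,0,0]
  ],
  "dr": [
    [0,0,0],
    [0,0,0],
    [0,0,0],
    [0,0,0],
    [0,0,0],
    [0,0,0],
    [0,0,0]
  ]
}}

```text
time_s: 10.6
tool_pos: [508.0, -52.8, 51.2]
orientation: [0.999, 0.039, -0.0, -0.0]
wrist_force: [0.0, -0.5, -0.4]
grip_width: 20.1
finger_force: 78.4
```

{"op": "play_rows", "data": {
  "claw": [0.015,0.015,0.015,0.015,0.015,0.015,0.015,0.015,0.015],
  "translation": [
    [0.0007,0,0],
    [0,0,-0.001],
    [0,0,-0.001],
    [0,0,-0.001],
    [0,0,-0.001],
    [0,0,-0.001],
    [0,0,-0.001],
    [0,0,-0.001],
    [0,0,0]
  ],
  "dr": [
    [0,0,0],
    [0,0,0],
    [0,0,0],
    [0,0,0],
    [0,0,0],
    [0,0,0],
    [0,0,0],
    [0,0,0],
    [0,0,0]
  ],
  "squeeze": 100
}}

```text
time_s: 11.35
tool_pos: [508.8, -52.7, 58.4]
orientation: [0.999, 0.039, 0.0, 0.0]
wrist_force: [1.5, 0.2, -4.0]
grip_width: 19.8
finger_force: 102.0
```

{"op": "play_rows", "data": {
  "claw": [0.015,0.015,0.015,0.015,0.015,0.015,0.015,0.015,0.015,0.015,0.015,0.015],
  "translation": [
    [0,0,-0.0015],
    [0,0,-0.0015],
    [0,0,-0.0015],
    [0,0,-0.0015],
    [0.0005,0,-0.0015],
    [0,0,-0.0015],
    [0.0005,0,-0.0015],
    [0,0,-0.0015],
    [0,0,-0.0015],
    [0,0,-0.0015],
    [0,0,0],
    [0,0,0]
  ],
  "dr": [
    [0,0,0],
    [0,0,0],
    [0,0,0],
    [0,0,0],
    [0,0,0],
    [0,0,0],
    [0,0,0],
    [0,0,0],
    [0,0,0],
    [0,0,0],
    [0,0,0],
    [0,0,0]
  ]
}}

```text
time_s: 12.35
tool_pos: [509.9, -52.6, 73.4]
orientation: [0.999, 0.039, 0.0, 0.0]
wrist_force: [-0.0, -0.1, -4.6]
grip_width: 20.0
finger_force: 102.0
```

```bash
python3 - <<'E'
from h import *
s=r.read_state();print(s["tool_pos"].round(1),s["wrist_force"].round(1))
a=cv2.cvtColor(r.grab_frame("wrist"),cv2.COLOR_RGB2BGR)[0:210,140:560]
b=cv2.cvtColor(r.grab_frame("side"),cv2.COLOR_RGB2BGR)[170:275,190:400]
b=cv2.resize(b,(800,400),interpolation=3)[:,:800];a=cv2.resize(a,(400,200))
cv2.imwrite("pics/w4.png",np.vstack([b,np.hstack([a,a*0])]))
E
```

```text
[509.9 -52.6  73.4] [-0.  -0.1 -4.6]
```

View pics/w4.png

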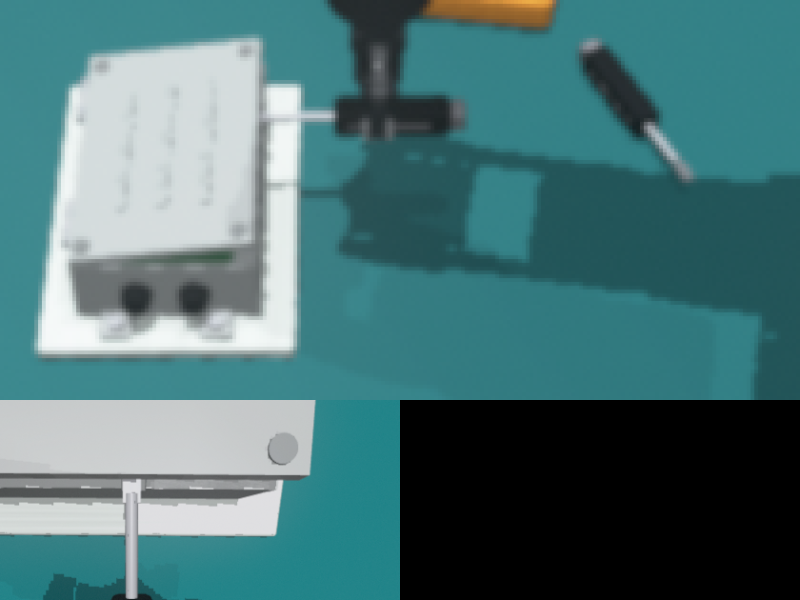

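The side crop shows the lid raised, its front edge about 5 px up, or roughly 19 mm. I'll draw the blade out and carry the driver to free mat.

{"op": "play_rows", "data": {
  "claw": [0.015,0.015,0.015,0.015,0.015,0.015,0.015,0.015,0.015,0.015,0.015,0.015,0.015,0.015,0.015,0.015,0.015,0.015,0.015],
  "translation": [
    [-0.002,0,0],
    [-0.003,0,0],
    [-0.005,0,0],
    [-0.005,0,0],
    [-0.005,0,0],
    [-0.01,0,0],
    [-0.01,0,0],
    [-0.01,0,0],
    [-0.01,0,0],
    [0,-0.01,0],
    [0,-0.01,0],
    [0,-0.012,0],
    [0,-0.012,0],
    [0,-0.012,0],
    [0,-0.012,0],
    [0,-0.012,0],
    [0,-0.01,0],
    [0,-0.007,0],
    [0,0,0]
  ],
  "dr": [
    [0,0,0],
    [0,0,0],
    [0,0,0],
    [0,0,0],
    [0,0,0],
    [0,0,0],
    [0,0,0],
    [0,0,0],
    [0,0,0],
    [0,0,0],
    [0,0,0],
    [0,0,0],
    [0,0,0],
    [0,0,0],
    [0,0,0],
    [0,0,0],
    [0,0,0],
    [0,0,0],
    [0,0,0]
  ]
}}

```text
time_s: 14.03
tool_pos: [442.5, 40.7, 73.3]
orientation: [0.999, 0.04, 0.0, -0.0]
wrist_force: [0.1, -0.4, -0.0]
grip_width: 19.6
finger_force: 102.4
```

{"op": "play_rows", "data": {
  "claw": [0.015,0.015,0.015,0.015,0.015,0.015,0.015,0.015,0.015,0.015,0.015,0.015,0.015],
  "translation": [
    [0,0,0.005],
    [0,0,0.01],
    [0,0,0.01],
    [0,0,0.01],
    [0,0,0.01],
    [0,0,0.008],
    [0,0,0.005],
    [0,0,0.003],
    [0,0,0.002],
    [0,0,0.002],
    [0,0,0.002],
    [0,0,0.001],
    [0,0,0]
  ],
  "dr": [
    [0,0,0],
    [0,0,0],
    [0,0,0],
    [0,0,0],
    [0,0,0],
    [0,0,0],
    [0,0,0],
    [0,0,0],
    [0,0,0],
    [0,0,0],
    [0,0,0],
    [0,0,0],
    [0,0,0]
  ]
}}

```text
time_s: 15.12
tool_pos: [442.5, 39.4, 5.3]
orientation: [0.999, 0.039, 0.0, 0.0]
wrist_force: [-0.5, 0.7, -0.1]
grip_width: 19.9
finger_force: 102.4
```

{"op": "play_rows", "data": {
  "claw": [0.015,0.015,0.015,0.015],
  "translation": [
    [0,0,0.0005],
    [0,0,0.0005],
    [0,0,0],
    [0,0,0]
  ],
  "dr": [
    [0,0,0],
    [0,0,0],
    [0,0,0],
    [0,0,0]
  ],
  "squeeze": 20
}}

```text
time_s: 15.45
tool_pos: [442.4, 39.4, 4.4]
orientation: [0.999, 0.039, 0.0, -0.0]
wrist_force: [0.5, 0.0, -0.9]
grip_width: 19.5
finger_force: 102.4
```

{"op": "play_rows", "data": {
  "claw": [0.015,0.015,0.015,0.02,0.024,0.026,0.03,0.035,0.04,0.045,0.05,0.05,0.05],
  "translation": [
    [0,0,0.0005],
    [0,0,0],
    [0,0,0],
    [0,0,0],
    [0,0,0],
    [0,0,0],
    [0,0,0],
    [0,0,0],
    [0,0,0],
    [0,0,0],
    [0,0,0],
    [0,0,0],
    [0,0,0]
  ],
  "dr": [
    [0,0,0],
    [0,0,0],
    [0,0,0],
    [0,0,0],
    [0,0,0],
    [0,0,0],
    [0,0,0],
    [0,0,0],
    [0,0,0],
    [0,0,0],
    [0,0,0],
    [0,0,0],
    [0,0,0]
  ]
}}

```text
time_s: 16.53
tool_pos: [442.4, 39.4, 3.8]
orientation: [0.999, 0.039, 0.0, -0.0]
wrist_force: [-0.4, 0.4, -0.1]
grip_width: 49.6
finger_force: 0.0
```

{"op": "play_rows", "data": {
  "claw": [0.05,0.05,0.05,0.05,0.05,0.05,0.05,0.05,0.05,0.05],
  "translation": [
    [0,0,-0.005],
    [0,0,-0.01],
    [0,0,-0.015],
    [0,0,-0.02],
    [0,0,-0.02],
    [0,0,-0.02],
    [0,0,-0.02],
    [0,0,-0.02],
    [0,0,-0.01],
    [0,0,0]
  ],
  "dr": [
    [0,0,0],
    [0,0,0],
    [0,0,0],
    [0,0,0],
    [0,0,0],
    [0,0,0],
    [0,0,0],
    [0,0,0],
    [0,0,0],
    [0,0,0]
  ]
}}

```text
time_s: 17.37
tool_pos: [443.9, 39.5, 146.4]
orientation: [0.999, 0.039, 0.002, -0.0]
wrist_force: [0.7, 0.4, 0.3]
grip_width: 50.0
finger_force: 0.0
```

```bash
python3 - <<'E'
from h import *
I=lambda n:cv2.cvtColor(r.grab_frame(n),cv2.COLOR_RGB2BGR)
b=cv2.resize(I("side")[170:320,190:400],(420,300),interpolation=3);a=cv2.resize(I("wrist"),(380,300),interpolation=3)
c=cv2.resize(I("scene")[130:280,200:450],(500,300),interpolation=3)
cv2.imwrite("pics/w5.png",np.vstack([np.hstack([b,a]),np.hstack([c,np.zeros((300,300,3),np.uint8)])]))
print(r.read_state()["tool_pos"])
E
```

```text
[441.82921955  39.32057138 143.19161472]
```

View pics/w5.png

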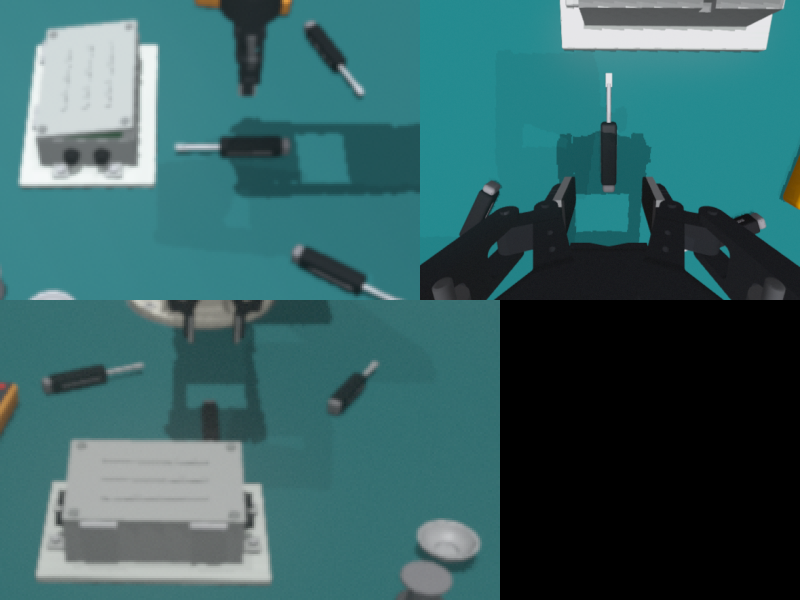

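The driver lies flat on free mat, clear of the plate. The lid stands ajar, the bystanders have not moved, and the gripper is clear. I'm handing in.

```bash
python3 -c "
from bench import r
print(r.sign_off())"
```

```text
the job is handed in; nothing more can be done
None
```

The job is handed in (no verdict was returned): the blade found the notch at y ≈ -28 mm under light pressure (readings up to about 6 N), raised the lid's front edge about 19 mm, and the screwdriver now lies flat on the mat, clear of the unit.

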